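Seat the sharpening stone on its packing strips

ROBOT

A 6-joint arm with a two-finger parallel gripper is mounted at the origin on a cart in front of the work surface, level with it; the furniture and walls round the work are solid. World frame = base frame: x ahead of the robot, y to its left, z up, the work surface at z = 0. Lengths are in mm, angles in degrees, forces in N, time in s.
With the tool pointing down it reaches from about 350 to 850 mm from the base axis. Payload 8.1 kg.
Tool frame: the origin (TCP) lies between the finger pads; the fingertips stand 22 mm ahead of it and the grasp point (between the pads) lies 3 mm ahead of it (r.nose_length is the z of the fingertips in the tool frame, in mm); z points along the fingers, x is the direction in which the jaws open and shut, and the axes are right-handed (so a half turn about z gives the same grasp; the last joint's range is limited). The gripper opens to 85 mm and grips with 20 to 120 N. Pads are 22 mm wide; open, the fingers measure 114 mm over their backs; the gripper's body (76 mm by 85 mm) begins 54 mm behind the grasp point. The pads swing forward as they close: fully open they stand 13 mm farther back than shut.
Start: joints at [-68.549, 7.471, 85.268, -0, 87.261, -4.893], TCP at [266.281, -537.68, 253.292] pointing down, gripper open.
Joint ranges: [-169.43, 169.43], [-51.17, 129.36], [1.28, 143.12], [-76.62, 256.62], [0, 156.53], [-152.29, 152.29]. Speed limits (degrees/s): [136.94, 136.94, 159.86, 180, 180, 180].

INTERFACE

Orientations are given as [roll, pitch, yaw] about the fixed x, y, z axes, in that order (R = Rz(yaw) Ry(pitch) Rx(roll)).
In Python, from bench import r gives the robot as it stands.
- The arm moves only by the shell command python3 -m jog 'ROWS' [FORCE]. ROWS is JSON, a list of rows, each a list of 5 numbers: the shift along the tool's x, y, z in m, then the turn about the tool's z in degrees, then the opening in per cent of the stroke, from 0 (shut) to 100 (fully open). A call has 1 to 8 rows; each row is the pose to reach, as a shift and turn from the pose measured when the call began, along the tool's axes at that moment; what a row does not reach only later rows make up. A row lasts 1/10 s, in which the tool goes at most 50 mm and 8.59 degrees, less where a joint would pass 70% of its speed; a pose out of reach is approached as far as the arm can. A call with a gripper value outside its range is refused whole. The fingers move at their own pace and stop on an object; FORCE is the grip in N (left out, the last holds). Time passes only in rows, so rows that repeat a pose let the fingers close. It gives the time, the measured TCP pose, the force and the opening at its end, in the units of the state.
- r.sense(): the state, without advancing time (a new reading comes with each control period).
- r.snapshot(name): name is "scene" or "top" or "wrist"; returns a dict with "image" (400x640x3 uint8, red, green, blue), "K" (3x3 intrinsics, pixels), "T" (4x4, takes a point from camera to world coordinates); the wrist camera has in their place "tool_from_camera" (4x4, takes a point from camera to tool coordinates, whose origin is the TCP and whose axes are the tool frame's). Camera axes: x right, y down, z forward; pixel columns grow to the right and rows downward; lengths in mm; the calibration is good to about 2 mm. A picture is of the moment at which its call begins: read the wrist's pose just before it. There is no depth.
- r.hand_in(): hands the job in, once; it reports no verdict.
Trained networks look in a picture, given as the dict that the camera call returned (one of the last four; its "shot" number tells which), for a name from the list of things; names that differ only in an ending like _2 or _b are one class to them, and where a whole thing is asked for, a point or a joint stands for the part that bears it (a point fixed in the world has none). Each returns a list of dicts, best first, with "conf" (0 to 1); they miss things now and then, are a little off and sometimes report something else, mostly with a low value. They report only what shows in the picture. A call takes as long as a camera call. They do not tell look-alikes from the thing itself.
- r.search_frame(picture, label): "bbox" ([left, top, right, bottom] in pixels, round what is visible of it).
- r.pinpoint(picture, label): "uv" ([column, row] in pixels: a listed point, or the origin of a listed thing).
The state is a dict: "time": time; "joint_pos": joint angles; "qd": joint speeds; "joint_efforts": joint torques, N m; "tool_pos": TCP position; "tcp_rot": TCP orientation; "ft_force": force on the tool from outside, world axes, zero at the start; "wrist_torque": the same for the moment, N m; "finger_gap": finger opening in mm.
Only numpy, scipy, OpenCV 4.12 (cv2) and the standard library are available. Lean on these libraries where they do the work, as an engineer would, in place of code of your own. Each camera call takes 0.05 s, during which the arm holds its last target. There are 200 camera calls.

TASK

The worn sharpening stone is gripped in its holder but sits high and maybe crooked above its two steel packing strips, and one strip has been drawn out towards you. Slide that strip back in until it meets its stop, then tap or press the stone down firmly but gently, evenly over the two strips, until it sits tight on both and neither strip can slide. Last, take hold of the end of the strip you slid in and feel that it is held fast, then let go, leaving both strips home and the things around undisturbed.

Things in the scene. Friction and masses are not known exactly. Their poses are not given: they have to be found in the camera images.
- holder: Fixed holder, base 100 (x) x 250 (y) mm on levelling screws. Origin at the centre of its underside, 0 to 8 mm above the worktop; x away from the robot, y along its length, z up; heights are from here. Base top 16.5, end jaw tops 48; clamp knob beyond the +y jaw (to y = 144). Strips lie along x at y = +55 and -55 on stiff rubber cushions, between 6 mm guide ribs (x -25 to 45), far stops at x = 46.
- stone: Sharpening stone 62 (x) x 170 (y) x 24 (z) mm, 0.5 kg, held by the jaws' friction: only slides up and down and rocks about x, stays where left. Origin at its centre: 44 mm above the holder's origin when it meets both strips, about 0.5 mm less when tight; starts 4 to 7 mm high, tilted up to 0.025 rad. Moves at 4 to 6 N; 14 to 20 N over or just inside each strip makes it tight; chips above 30 N.
- strip_a: Loose steel packing strip 130 (x) x 14 (y) x 14 (z) mm, 0.15 kg, flat on the base under one end of the stone. Origin at its centre, 25 mm above the holder's, x as the holder's. Home, against its stop, its centre is at holder x = -19 mm and it juts 34 mm past the base's front edge, 53 mm past the stone. One strip, at either end, starts home; the other 15 to 23 mm farther out.
- strip_b: The other packing strip, same size, axes and home position, under the other end of the stone.
- dip_bowl: White bowl, 115 mm across, 56 mm high, bystander; origin at the centre of its underside.
- matchbox: Matchbox 64 x 110 x 21 mm, bystander; origin at the centre of its underside.
- salt_shaker: Salt shaker 44 mm across, 90 mm high, bystander; origin at the centre of its underside.
Things that resemble listed ones, but are neither listed nor needed, are in the scene too. What is shaped like the strip_b but black is not meant.

How it is judged (in metres and radians):
On the way, in this order (a step that is already met when the one before it is completed fails the run):
1. the drawn-out strip is pushed in to its stop (x of each of strip_a, strip_b in the frame of holder above -0.0225 m), for 0.1 s.
2. the stone is down and presses on both strips, with the fingers off it (contact force between stone and strip_a above 3 N and contact force between stone and strip_b above 3 N and contact force between the fingers and stone below 0.1 N), for 0.2 s.
3. the slid-in strip is taken hold of while it is held fast and home (((distance of strip_a from where it was at the start of the episode above 0.01 m and contact force between the fingers and strip_a above 2.5 N and contact force between stone and strip_a above 2 N and x of strip_a in the frame of holder above -0.0235 m) or (distance of strip_b from where it was at the start of the episode above 0.01 m and contact force between the fingers and strip_b above 2.5 N and contact force between stone and strip_b above 2 N and x of strip_b in the frame of holder above -0.0235 m))), for 0.1 s.
At the end, for the whole second after the job is handed in: Both strips lie within 5 mm of their stops and at rest; the released stone sits level (within 0.015 rad) and presses on each strip with more than 3 N, so that neither slides (contact force between stone and strip_a above 3 N and contact force between stone and strip_b above 3 N and angle between the z axis of stone and the z axis of holder, either way round below 0.015 rad and x of each of strip_a, strip_b in the frame of holder above -0.0245 m and linear speed of each of strip_a, strip_b below 0.01 m/s); the robot touches nothing.
It fails at once if the stone is pressed with more than 30 N (contact force between the fingers and stone above 30 N).
It fails at once if a bystander is moved more than 30 mm (distance of any of dip_bowl, matchbox, salt_shaker from where it was at the start of the episode above 0.03 m).
It also fails if it takes over 67 s, if anything falls off the work surface, if the arm or the gripper's body presses on something with over 40 N, if the wrist force passes 120 N, or if a joint passes its speed limit or range.

## Working session

There is one attempt and no reset: what is moved stays moved. The work goes in short steps, Python scripts to look and compute and a shell command to move; the robot and the scene stay as the last step left them, time stands still between calls to the robot, and variables do not carry over. Pictures are saved under pics/ and viewed, about 8 in all and at most 12, crops included, and the job is handed in when it is done.

```bash
mkdir -p pics; ls
python3 - <<'E'
from bench import r
import cv2
print(r.sense())
for n in("scene","top"):
    p=r.snapshot(n); cv2.imwrite(f"pics/{n}0.png",p["image"][:,:,::-1]); print(n,p["K"].tolist(),p["T"].round(3).tolist())
    for l in("holder","stone","strip_a","dip_bowl","matchbox","salt_shaker"):
        print(l,[(d["uv"],round(d["conf"],2)) for d in r.pinpoint(p,l)][:4],[(d["bbox"],round(d["conf"],2)) for d in r.search_frame(p,l)][:4])
E
```

```text
pics
{'time': 0.0, 'joint_pos': array([-6.85485207e+01,  7.51651851e+00,  8.53306723e+01,  7.55196973e-04,
        8.72605062e+01, -4.89500841e+00]), 'qd': array([-0.04335233, -0.02319037,  0.02095557, -0.04421005,  0.0161485 ,
        0.06067807]), 'joint_efforts': array([ 2.02849435e-03, -5.69381011e+01, -5.00565863e+01, -1.77361017e-04,
        1.46279018e-02, -4.44732848e-06]), 'tool_pos': array([ 266.09625556, -537.19316201,  252.21633166]), 'tcp_rot': array([-1.79990059e+02,  1.07239814e-01, -6.36535398e+01]), 'ft_force': array([ 0.51042908,  0.84440928, -0.32801331]), 'wrist_torque': array([0.00580785, 0.02287283, 0.01182724]), 'finger_gap': 84.92460809361101}
scene [[381.0537849868585, 0.0, 312.36921252299777], [0.0, 381.0537849868585, 200.95035866170255], [0.0, 0.0, 1.0]] [[-0.877, -0.202, 0.435, 176.247], [-0.48, 0.348, -0.805, 590.81], [0.011, -0.916, -0.402, 424.417], [0.0, 0.0, 0.0, 1.0]]
holder [([298.1, 239.8], 0.78)] [([243.4, 201.2, 342.4, 268.8], 0.87), ([291.9, 243.4, 330.1, 261.3], 0.38)]
stone [([297.3, 219.0], 0.62)] [([263.4, 200.4, 330.3, 246.5], 0.8)]
strip_a
[... 611 characters left out ...]
016, -0.997, 0.08, 447.312], [-1.0, -0.016, -0.002, -85.395], [0.003, -0.08, -0.997, 1093.551], [0.0, 0.0, 0.0, 1.0]]
holder [([293.7, 202.0], 0.64)] [([232.1, 180.2, 343.5, 226.9], 0.62)]
stone [([295.0, 203.7], 0.66)] [([257.5, 188.7, 330.7, 216.5], 0.72)]
strip_a [([227.1, 259.5], 0.91), ([312.5, 149.3], 0.63), ([319.0, 209.6], 0.57), ([269.1, 217.0], 0.45)] [([267.2, 212.3, 272.4, 243.7], 0.76), ([220.3, 234.6, 229.5, 287.2], 0.69), ([313.3, 181.9, 317.3, 235.3], 0.46)]
dip_bowl [([398.5, 175.9], 0.79)] [([377.9, 147.9, 425.1, 194.9], 0.64)]
matchbox [([383.4, 262.8], 0.64)] [([356.5, 242.0, 410.2, 280.0], 0.87)]
salt_shaker [([315.8, 149.1], 0.77)] [([303.8, 134.6, 325.0, 157.6], 0.56)]
```

Run:
```python
import cv2
a=cv2.imread("pics/scene0.png")[160:340,220:440]; b=cv2.imread("pics/top0.png")[120:300,200:440]
cv2.imwrite("pics/c0.png",cv2.vconcat([cv2.resize(a,(660,300*1)) if 0 else cv2.resize(a,(367,300),interpolation=3), cv2.resize(b,(367,275),interpolation=3)]))
b=cv2.resize(b,(800,600),interpolation=cv2.INTER_CUBIC);cv2.imwrite("pics/t.png",b)
cv2.imwrite("pics/s.png",cv2.resize(a,(733,600),interpolation=cv2.INTER_CUBIC))
```

```text
(no output)
```

View pics/t.png

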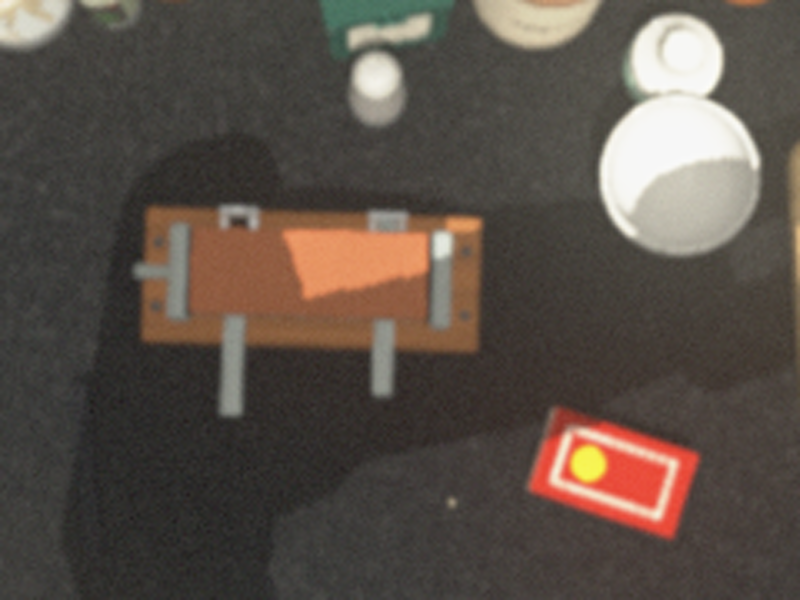

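View pics/s.png

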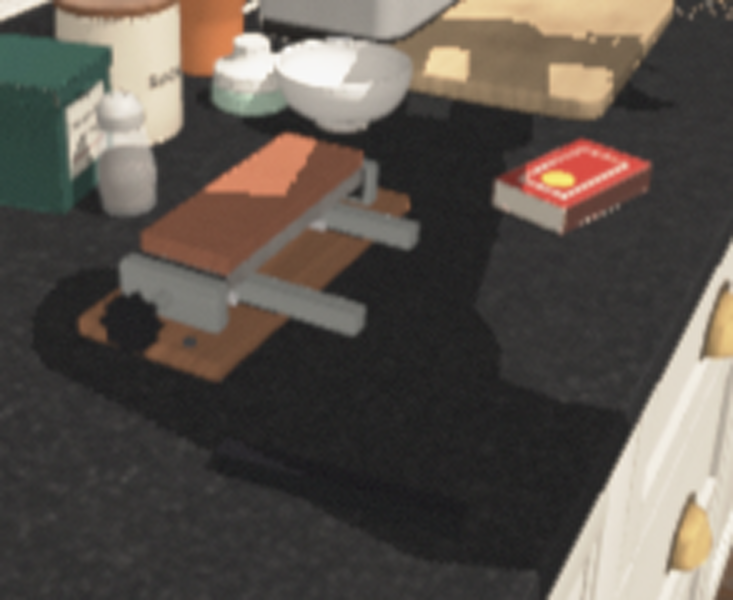

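The left strip (jutting end at top-image px about (269,245)) is the drawn-out one; the knob on the left marks +y. Look-alikes are the right-hand strip at (315,238), which is home, and the black bar on the worktop at (227,260). I choose the left steel strip.

```bash
cat > h.py <<'E'
import numpy as np
from bench import r
from scipy.spatial.transform import Rotation as Ro
def ray(p,uv,z):
    d=p["T"][:3,:3]@np.linalg.inv(p["K"])@[uv[0],uv[1],1.]; o=p["T"][:3,3]
    return (o+d*(z-o[2])/d[2]).round(1)
def go(target,yaw=None):
    "rows' shift (m) and turn to bring the TCP to target (mm)"
    s=r.sense(); R=Ro.from_euler("xyz",s["tcp_rot"],degrees=True).as_matrix()
    d=R.T@(np.array(target)-s["tool_pos"])/1000
    t=0 if yaw is None else -((yaw-s["tcp_rot"][2]+180)%360-180)
    return d.round(4),round(t,2)
E
python3 - <<'E'
from h import *
p=r.snapshot("top")
f=lambda u,v,z:ray(p,(200+u*.3,120+v*.3),z)
for n,c in dict(base=[(145,207,20),(483,217,20),(479,352,20),(141,343,20)],ends=[(231,416,30),(382,396,30)],stone=[(188,226,63),(430,233,63),(430,324,63),(188,317,63)],knob=[(133,270,36)]).items():
    P=np.array([f(*q) for q in c]); print(n,P.tolist(),P.mean(0).round(1))
for t in([268,232],[269.5,243.5],[315,237]):print(ray(p,t,32))
s=r.snapshot("scene")
g=lambda u,v,z:ray(s,(220+u*.3,160+v*.3),z)
print("scene strip top front corners",g(331,328,34),g(365,310,34),"other",g(389,240,34),g(419,228,34))
print("base front-left corner",g(220,372,19), g(80,322,19))
E
```

```text
base [[603.0, 89.0, 20.0], [599.6, -164.6, 20.0], [498.3, -162.7, 20.0], [500.9, 89.0, 20.0]] [550.4 -37.3  20. ]
ends [[447.8, 19.8, 30.0], [464.3, -90.9, 30.0]] [456.  -35.6  30. ]
stone [[583.5, 50.7, 63.0], [581.3, -123.4, 63.0], [515.7, -124.3, 63.0], [517.9, 49.0, 63.0]] [549.6 -37.   63. ]
knob [[553.8, 93.9, 36.0]] [553.8  93.9  36. ]
[479.   23.5  32. ]
[451.   19.2  32. ]
[468.6 -91.8  32. ]
scene strip top front corners [457.6  39.9  34. ] [449.4  12.8  34. ] other [474.  -71.9  34. ] [464.  -96.7  34. ]
base front-left corner [501.   89.6  19. ] [601.   86.8  19. ]
```

Run:
```python
from h import *
print(go([412,19,252],-90.7),go([412,19,100],-90.7))
```

```text
(array([-0.4342, -0.3776,  0.0013]), np.float64(27.04)) (array([-0.4342, -0.3776,  0.1533]), np.float64(27.04))
```

```bash
python3 -m jog '[[-0.04,-0.034,0,8,60],[-0.08,-0.07,0,16,30],[-0.12,-0.104,0,24,0],[-0.16,-0.139,0,27,0],[-0.2,-0.174,0,27,0],[-0.24,-0.209,0,27,0],[-0.28,-0.243,0,27,0],[-0.32,-0.278,0,27,0]]' 30; python3 -c "
from h import *
print(go([412,19,150],-90.7))"
```

```text
time: 2.2
tool_pos: [367.4, -148.9, 253.6]
tcp_rot: [-179.9, -0.0, -90.7]
ft_force: [1.1, 0.2, -0.9]
finger_gap: -0.1
(array([-0.1685, -0.0425,  0.1035]), np.float64(0.01))
```

```bash
python3 -m jog '[[-0.042,-0.011,0.025,0,0],[-0.084,-0.022,0.05,0,0],[-0.126,-0.033,0.075,0,0],[-0.168,-0.0425,0.1,0,0],[-0.1685,-0.0425,0.1,0,0],[-0.1685,-0.0425,0.1,0,0]]'
python3 - <<'E'
from h import *
import cv2
s=r.sense();p=r.snapshot("wrist");cv2.imwrite("pics/w1.png",p["image"][:,:,::-1]);print(s["tool_pos"],s["tcp_rot"],p["K"].tolist(),p["tool_from_camera"].round(3).tolist())
q=r.snapshot("top")
for l in ["strip_a"]:print([(d["bbox"],round(d["conf"],2)) for d in r.search_frame(p,l)])
E
```

```text
time: 2.8
tool_pos: [411.5, 20.1, 152.9]
tcp_rot: [180.0, -0.0, -90.5]
ft_force: [-0.5, 0.8, 0.1]
finger_gap: -0.1
[411.49054309  20.11160324 152.92650662] [ 1.79967710e+02 -3.74703169e-02 -9.04940210e+01] [[277.9300096322204, 0.0, 317.0350317166686], [0.0, 277.9300096322204, 198.02505154230667], [0.0, 0.0, 1.0]] [[1.0, -0.0, 0.0, -0.926], [0.0, 0.961, 0.277, -70.705], [-0.0, -0.277, 0.961, -120.477], [0.0, 0.0, 0.0, 1.0]]
[([307.3, 64.8, 325.3, 164.1], 0.78), ([431.8, 69.8, 467.9, 138.4], 0.73), ([180.9, 130.3, 228.3, 258.6], 0.71)]
```

View pics/w1.png

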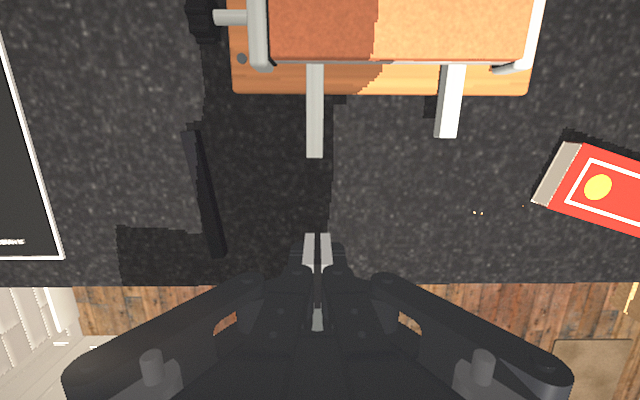

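The wrist picture shows the drawn-out steel strip, its end at (315,158), straight ahead of the closed fingers at (317,240). The black bar lies clear at (205,190).

Run:
```python
from h import *
p=r.snapshot("wrist");s=r.sense()
W=np.eye(4);W[:3,:3]=Ro.from_euler("xyz",s["tcp_rot"],degrees=True).as_matrix();W[:3,3]=s["tool_pos"]
p=dict(p);p["T"]=W@p["tool_from_camera"]
for u,v,z in [(307,157,35),(323,157,35),(307,66,35),(323,66,35),(438,137,35),(456,137,35),(232,93,20),(527,95,20)]:print(u,v,ray(p,(u,v),z))
print(go([415,19.5,42],-90.7))
```

```text
307 157 [451.5  26.8  35. ]
323 157 [451.3  13.   35. ]
307 66 [523.4  25.   35. ]
323 66 [523.2  12.4  35. ]
438 137 [466.8 -84.5  35. ]
456 137 [466.6 -99.8  35. ]
232 93 [505.5  90.6  20. ]
527 95 [ 500.3 -164.2   20. ]
(array([-0.0018, -0.0019,  0.1127]), np.float64(-0.1))
```

```bash
python3 -m jog '[[0,-0.002,0.045,0,0],[0,-0.002,0.085,0,0],[0,-0.002,0.11,0,0],[0,-0.002,0.11,0,0]]';python3 -m jog '[[0,-0.006,0,0,0],[0,-0.012,0,0,0],[0,-0.018,0,0,0],[0,-0.022,0,0,0],[0,-0.026,0,0,0],[0,-0.03,0,0,0]]'
```

```text
time: 3.4
tool_pos: [412.3, 16.7, 41.8]
tcp_rot: [179.8, -0.0, -90.9]
ft_force: [-1.3, 0.4, -0.3]
finger_gap: -0.0
time: 4.0
tool_pos: [442.5, 16.3, 41.9]
tcp_rot: [179.8, -0.0, -90.9]
ft_force: [-1.6, -0.5, 1.1]
finger_gap: -0.4
```

```bash
python3 -m jog '[[0,-0.003,0,0,0],[0,-0.006,0,0,0],[0,-0.009,0,0,0]]'
```

```text
time: 4.3
tool_pos: [451.5, 16.2, 41.7]
tcp_rot: [179.8, -0.0, -90.9]
ft_force: [-1.6, 0.2, 1.0]
finger_gap: -0.2
```

```bash
python3 -m jog '[[0,-0.002,0,0,0],[0,-0.004,0,0,0],[0,-0.005,0,0,0]]'; python3 -m jog '[[0,-0.001,0,0,0],[0,-0.002,0,0,0],[0,-0.002,0,0,0]]'
```

```text
time: 4.6
tool_pos: [456.6, 16.1, 41.7]
tcp_rot: [179.8, -0.0, -90.9]
ft_force: [-2.2, -0.4, 2.1]
finger_gap: -0.0
time: 4.9
tool_pos: [457.0, 16.1, 41.0]
tcp_rot: [179.6, -0.0, -90.9]
ft_force: [-10.3, -0.4, 5.4]
finger_gap: 0.0
```

Run:
```python
from h import *
import cv2
p=r.snapshot("wrist");cv2.imwrite("pics/w2.png",cv2.resize(p["image"][20:270,180:500,::-1],(768,600)));print(r.sense()["ft_force"])
```

```text
[-8.36966671 -0.45003881  4.94505982]
```

View pics/w2.png

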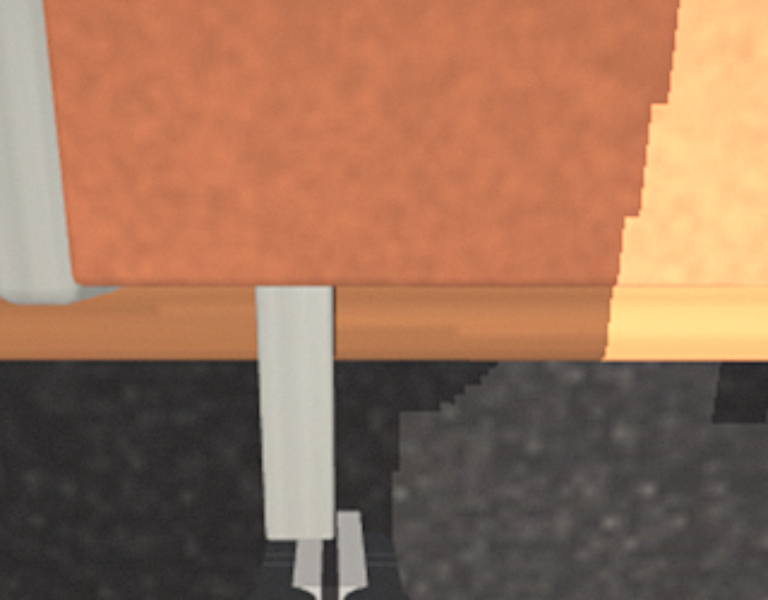

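The strip met its stop: force jumped to 10 N with the finger face at x≈468, against an expected 467. Next I back off, rise and go over the stone.

```bash
python3 -m jog '[[0,0.012,0,0,0],[0,0.012,-0.04,0,0],[0,0.012,-0.08,0,0],[0,-0.03,-0.08,0,0],[0,-0.07,-0.08,0,0],[0,-0.093,-0.08,0,0],[0,-0.093,-0.08,0,0],[0,-0.093,-0.08,0,0]]'; python3 -c "
from h import *
p=r.snapshot('top')
print(go([550,16,100],-90.7),[d['bbox'] for d in r.search_frame(p,'strip_a')])"
```

```text
time: 5.75
tool_pos: [550.5, 14.7, 120.0]
tcp_rot: [179.5, -0.0, -90.9]
ft_force: [0.5, 0.6, 0.5]
finger_gap: -0.3
(array([-0.0013, -0.0002,  0.0198]), np.float64(-0.21)) [[221.4, 232.9, 229.4, 285.2], [316.3, 179.4, 320.4, 234.7]]
```

```bash
python3 -m jog '[[0,0,0.01,0,0],[0,0,0.02,0,0],[0,0,0.024,0,0],[0,0,0.024,0,0]]'; python3 -m jog '[[0,0,0.001,0,0],[0,0,0.002,0,0],[0,0,0.003,0,0]]'
```

```text
time: 6.25
tool_pos: [548.2, 14.8, 94.4]
tcp_rot: [179.4, -0.0, -90.9]
ft_force: [-0.5, 0.1, -0.6]
finger_gap: -0.1
time: 6.55
tool_pos: [548.4, 14.8, 91.6]
tcp_rot: [179.4, -0.0, -90.9]
ft_force: [-0.2, -0.6, -0.3]
finger_gap: 0.3
```

```bash
python3 -m jog '[[0,0,0.001,0,0],[0,0,0.002,0,0],[0,0,0.003,0,0]]'
```

```text
time: 6.85
tool_pos: [548.7, 14.8, 89.1]
tcp_rot: [179.4, -0.0, -90.9]
ft_force: [-2.5, 0.6, 3.9]
finger_gap: -0.1
```

```bash
python3 -m jog '[[0,0,0.001,0,0],[0,0,0.002,0,0],[0,0,0.0025,0,0]]'; python3 -m jog '[[0,0,0,0,0]]'
```

```text
time: 7.15
tool_pos: [548.7, 14.8, 86.7]
tcp_rot: [179.4, -0.0, -90.9]
ft_force: [-2.2, 0.1, 5.0]
finger_gap: -0.0
time: 7.25
tool_pos: [548.7, 14.8, 86.6]
tcp_rot: [179.4, -0.0, -90.9]
ft_force: [-0.5, -0.0, 4.2]
finger_gap: 0.1
```

```bash
python3 -m jog '[[0,0,-0.012,0,0],[0.035,0,-0.012,0,0],[0.07,0,-0.012,0,0],[0.1,0,-0.012,0,0],[0.1,0,-0.012,0,0],[0.1,0,-0.007,0,0],[0.1,0,-0.005,0,0]]'; python3 -m jog '[[0,0,0.001,0,0],[0,0,0.002,0,0],[0,0,0.003,0,0]]'
```

```text
time: 7.95
tool_pos: [546.9, -84.4, 91.2]
tcp_rot: [179.4, -0.0, -90.9]
ft_force: [-0.5, -1.0, -0.7]
finger_gap: -0.1
time: 8.25
tool_pos: [546.9, -83.8, 88.0]
tcp_rot: [179.4, 0.0, -90.8]
ft_force: [0.2, 0.4, -0.2]
finger_gap: 0.2
```

```bash
python3 -m jog '[[0,0,0.001,0,0],[0,0,0.002,0,0],[0,0,0.003,0,0]]'; python3 -m jog '[[0,0,0.001,0,0],[0,0,0.0015,0,0],[0,0,0.0015,0,0]]'
```

```text
time: 8.55
tool_pos: [547.0, -83.9, 85.4]
tcp_rot: [179.4, -0.0, -90.8]
ft_force: [-3.5, -1.6, 7.6]
finger_gap: 0.1
time: 8.85
tool_pos: [547.0, -83.9, 85.0]
tcp_rot: [179.4, -0.0, -90.8]
ft_force: [-6.2, -0.2, 11.3]
finger_gap: 0.0
```

```bash
python3 -m jog '[[0,0,-0.012,0,0],[-0.035,0,-0.012,0,0],[-0.07,0,-0.012,0,0],[-0.1,0,-0.012,0,0],[-0.1,0,-0.012,0,0],[-0.1,0,-0.007,0,0],[-0.1,0,-0.003,0,0],[-0.1,0,-0.002,0,0]]'; python3 -m jog '[[0,0,0.001,0,0],[0,0,0.002,0,0],[0,0,0.0025,0,0]]'
```

```text
time: 9.65
tool_pos: [548.0, 15.1, 86.1]
tcp_rot: [179.3, -0.0, -90.9]
ft_force: [-0.2, -0.6, -0.7]
finger_gap: -0.1
time: 9.95
tool_pos: [548.1, 14.8, 85.0]
tcp_rot: [179.3, 0.0, -91.0]
ft_force: [-8.2, 2.1, 16.3]
finger_gap: 0.0
```

```bash
python3 -m jog '[[0,0,0.0005,0,0],[0,0,0.001,0,0],[0,0,0.0013,0,0]]'
```

```text
time: 10.25
tool_pos: [548.5, 14.3, 85.0]
tcp_rot: [179.4, 0.0, -91.0]
ft_force: [-7.0, 1.7, 14.1]
finger_gap: -0.0
```

```bash
python3 -m jog '[[0,0,0.0014,0,0],[0,0,0.0017,0,0],[0,0,0.0017,0,0]]'; python3 -m jog '[[0,0,-0.01,0,0],[0.035,0,-0.01,0,0],[0.07,0,-0.01,0,0],[0.099,0,-0.01,0,0],[0.099,0,-0.01,0,0],[0.099,0,-0.004,0,0],[0.099,0,-0.001,0,0],[0.099,0,0,0,0]]'
```

```text
time: 10.55
tool_pos: [548.5, 14.3, 84.9]
tcp_rot: [179.3, 0.0, -91.0]
ft_force: [-8.9, 3.1, 16.2]
finger_gap: -0.0
time: 11.35
tool_pos: [546.5, -84.3, 84.9]
tcp_rot: [179.3, 0.0, -91.0]
ft_force: [-6.2, -2.7, 12.9]
finger_gap: 0.2
```

```bash
python3 -m jog '[[0,0,0.0005,0,0],[0,0,0.001,0,0],[0,0,0.0013,0,0]]'
```

```text
time: 11.65
tool_pos: [546.6, -84.3, 84.9]
tcp_rot: [179.3, -0.1, -90.9]
ft_force: [-8.3, -3.2, 15.9]
finger_gap: 0.1
```

```bash
python3 -m jog '[[0,0.0004,0.0014,0,0],[0,0.0004,0.0019,0,0],[0,0.0004,0.002,0,0]]'
```

```text
time: 11.95
tool_pos: [546.6, -84.2, 84.8]
tcp_rot: [179.3, -0.2, -90.8]
ft_force: [-8.9, -2.8, 18.7]
finger_gap: 0.0
```

```bash
python3 -m jog '[[0,0,-0.01,0,0],[-0.035,0,-0.01,0,0],[-0.07,0,-0.01,0,0],[-0.1,0,-0.01,0,0],[-0.1,0,-0.01,0,0],[-0.1,0,-0.004,0,0],[-0.1,0,-0.001,0,0],[-0.1,0,0,0,0]]'; python3 -m jog '[[0,0,0.0005,0,0],[0,0,0.001,0,0],[0,0,0.0015,0,0]]'
```

```text
time: 12.75
tool_pos: [547.8, 15.8, 84.8]
tcp_rot: [179.3, -0.1, -90.9]
ft_force: [-7.1, 4.8, 15.6]
finger_gap: 0.2
time: 13.05
tool_pos: [547.9, 15.7, 84.7]
tcp_rot: [179.3, -0.0, -90.9]
ft_force: [-10.5, 5.3, 21.1]
finger_gap: -0.2
```

```bash
python3 -m jog '[[0,0,-0.01,0,0],[0.035,0,-0.01,0,0],[0.07,0,-0.01,0,0],[0.1,0,-0.01,0,0],[0.1,0,-0.01,0,0],[0.1,0,-0.004,0,0],[0.1,0,-0.001,0,0],[0.1,0,0,0,0]]'; python3 -m jog '[[0,0,0.0005,0,0],[0,0,0.001,0,0],[0,0,0.0015,0,0]]'
```

```text
time: 13.85
tool_pos: [545.9, -84.1, 84.8]
tcp_rot: [179.2, -0.1, -90.9]
ft_force: [-6.2, -2.6, 13.5]
finger_gap: -0.1
time: 14.15
tool_pos: [546.0, -84.1, 84.8]
tcp_rot: [179.2, -0.2, -90.8]
ft_force: [-10.5, -2.9, 19.8]
finger_gap: 0.2
```

Both ends took about 20 N and sit at the same height. Now the grip check on the strip.

```bash
python3 -m jog '[[0,0,-0.03,0,10],[0,0,-0.06,0,20],[-0.035,0.02,-0.06,0,50],[-0.07,0.045,-0.06,0,50],[-0.104,0.075,-0.06,0,50],[-0.104,0.11,-0.06,0,50],[-0.104,0.11,-0.06,0,50]]';  python3 - <<'E'
from h import *
import cv2
s=r.sense();p=r.snapshot("wrist");cv2.imwrite("pics/w3.png",p["image"][:,:,::-1])
W=np.eye(4);W[:3,:3]=Ro.from_euler("xyz",s["tcp_rot"],degrees=True).as_matrix();W[:3,3]=s["tool_pos"]
p["T"]=W@p["tool_from_camera"]
for d in r.search_frame(p,"strip_a"):
    b=d["bbox"];print(b,d["conf"],ray(p,(b[0],b[3]),38),ray(p,(b[2],b[3]),38))
print(s["tool_pos"],s["tcp_rot"])
E
```

```text
time: 14.85
tool_pos: [433.7, 23.8, 144.0]
tcp_rot: [178.9, -0.2, -90.6]
ft_force: [0.3, 0.3, -0.1]
finger_gap: 42.7
[438.2, 95.9, 472.0, 162.7] 0.94 [466.2 -74.9  38. ] [ 465.9 -102.5   38. ]
[179.6, 149.9, 230.3, 278.2] 0.74 [360.6 152.9  38. ] [360.  105.8  38. ]
[310.8, 95.7, 331.6, 165.2] 0.68 [465.3  29.2  38. ] [465.1  12.2  38. ]
[433.6586561   23.77284361 143.95573778] [ 1.78915778e+02 -1.53362182e-01 -9.05800540e+01]
```

View pics/w3.png

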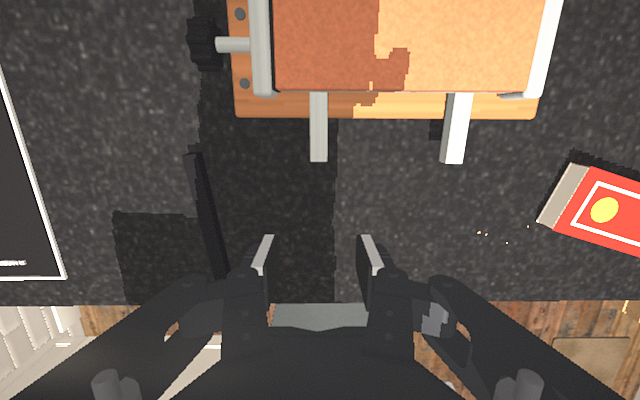

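Both strips' ends line up at row 162 (cols 318 and 453), so both are home, and the fingers are open behind the left one.

```bash
python3 -c "
from h import *
print(go([474,20.3,40],-90.7))"; python3 -m jog '[[0.003,-0.022,0.04,0,50],[0.003,-0.04,0.07,0,50],[0.003,-0.04,0.095,0,50],[0.003,-0.04,0.103,0,50],[0.003,-0.04,0.103,0,50]]' 20; python3 -c "
from h import *
print(go([474,20.3,40],-90.7))"
```

```text
(array([ 0.0015, -0.0377,  0.1053]), np.float64(0.01))
time: 15.45
tool_pos: [475.5, 18.9, 40.9]
tcp_rot: [179.0, -0.2, -90.7]
ft_force: [1.1, 0.9, 0.2]
finger_gap: 42.9
(array([-0.0014,  0.0015,  0.0009]), np.float64(0.0))
```

```bash
python3 -m jog '[[-0.001,0,0.001,0,35],[-0.001,0,0.001,0,25],[-0.001,0,0.001,0,18],[-0.001,0,0.001,0,12],[-0.001,0,0.001,0,12],[-0.001,0,0.001,0,12]]' 20
```

```text
time: 16.05
tool_pos: [476.4, 20.2, 40.8]
tcp_rot: [179.1, -0.1, -90.7]
ft_force: [0.6, 5.0, 5.7]
finger_gap: 13.8
```

```bash
python3 -m jog '[[0,0.0003,0,0,10],[0,0.0006,0,0,10],[0,0.0006,0,0,10]]' 20; python3 -m jog '[[0,0,0,0,10],[0,0,0,0,10],[0,0,0,0,15]]'
```

```text
time: 16.35
tool_pos: [476.4, 20.2, 41.1]
tcp_rot: [179.2, -0.1, -90.7]
ft_force: [3.2, 3.6, 2.6]
finger_gap: 13.4
time: 16.65
tool_pos: [476.4, 20.2, 41.1]
tcp_rot: [179.2, -0.1, -90.7]
ft_force: [1.0, 4.1, 3.5]
finger_gap: 13.4
```

The strip did not move under the tug. Letting go and retreating.

```bash
python3 -m jog '[[0,0,0,0,20],[0,0,0,0,35],[0,0,0,0,50],[0,0,0,0,50],[0,0,-0.02,0,50],[0,0,-0.05,0,50],[0,0.03,-0.09,0,50],[0,0.04,-0.1,0,50]]'
python3 - <<'E'
from h import *
import cv2
s=r.sense();p=r.snapshot("wrist")
W=np.eye(4);W[:3,:3]=Ro.from_euler("xyz",s["tcp_rot"],degrees=True).as_matrix();W[:3,3]=s["tool_pos"]
p["T"]=W@p["tool_from_camera"]
for d in r.search_frame(p,"strip_a"):
    b=d["bbox"];print(b,d["conf"],ray(p,(b[0],b[3]),38),ray(p,(b[2],b[3]),38))
q=r.snapshot("scene")
cv2.imwrite("pics/f.png",cv2.vconcat([cv2.resize(q["image"][175:275,230:370],(420,300),interpolation=3),cv2.resize(p["image"][:,140:600],(420,300))])[:,:,::-1])
E
```

```text
time: 17.45
tool_pos: [438.4, 20.7, 145.4]
tcp_rot: [179.5, -0.2, -90.7]
ft_force: [0.2, 0.8, 0.1]
finger_gap: 42.6
[431.5, 102.6, 470.5, 168.4] 0.87 [466.8 -73.7  38. ] [ 466.3 -106.1   38. ]
[179.5, 158.6, 227.2, 281.2] 0.87 [363.  150.9  38. ] [362.3 106.4  38. ]
[308.8, 101.3, 328.3, 172.9] 0.74 [464.3  27.9  38. ] [464.1  11.7  38. ]
```

View pics/f.png

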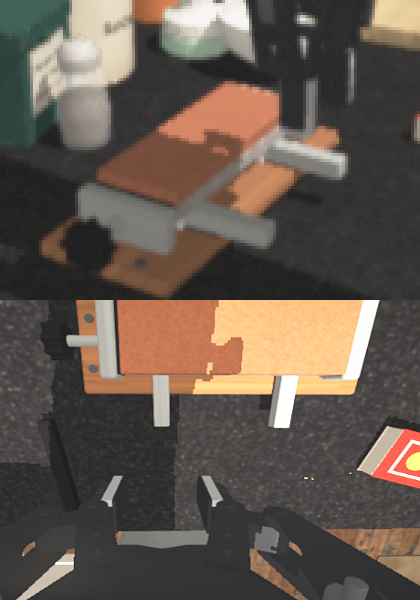

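The stone sits level and low, both strip ends line up at row ~427, and nothing around has been moved.

```bash
python3 -c "
from bench import r
print(r.hand_in())"
```

```text
the job is handed in; nothing more can be done
None
```

I carried out all three steps and handed the job in at about 17.5 s; the hand-in gave no verdict.

- **Strip:** I slid the drawn-out strip (at the knob end) in until it met its stop, where the force rose sharply to about 10 N.
- **Stone:** I pressed it down by turns just inside each strip, ending at about 21 N and 20 N. The total wrist force never read above about 24 N. Both ends finished at the same height, within about 0.1 mm.
- **Hold check:** I gripped the end of the slid-in strip at 20 N and gave it a gentle tug. It did not move, but the tug was small, only about 3 N at the wrist. I then let go and withdrew.

**Last checks:** In the final pictures both strip ends line up by eye, the stone looks level, and the shaker, bowl and matchbox look undisturbed. I judged the bystanders by eye, without measuring them.

**Small disagreement:** The last detection boxes put the slid-in strip's end at x = 464 mm and the other's at 466.5 mm. That is within the detector's error, and the force at the stop and the earlier picture both say it is home. I could not measure the contact force between stone and strips directly.

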